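# Build up the spacer stack of a sole-buffing spindle

## Task

Build up the buffing spindle: slide the three aluminium spacer rings onto the upright spindle one at a time, the largest first, then the middle one, then the smallest on top, and press the stack gently down until it is fully home with the black follower against the hub. The spindle does not stand in the middle of its mount, so find it by feel with a light touch, and never push on the spindle or its mount with 40 N or more; leave the other things on the bench where they are.

Things in the scene. Friction and masses are not known exactly. Their poses are not given: they have to be found in the camera images.
- mount: Spindle mount fixed to the bench: grey cast block 110 x 110 x 22 mm, origin at the centre of its underside, z up. On it a concentric dark round hub, 68 mm across, top 28 mm above the origin; on the hub an upright steel spindle with a black follower disc round it. Hub and spindle do not shift unless pushed sideways with some 50 N. No push above 40 N on any part of the mount.
- tip_level (a point): Point on the mount's centre line, 112 mm above its origin: the height of the spindle's flat tip. The spindle, 18 mm diameter, tip bevel 1.5 mm, has its axis 6 mm to one side of this point; which side differs each start, is not measured, and the mount's heading does not tell. It is sprung: pressed from above it sinks from 3 N on, 1 mm per newton, bottoms out at 12 mm, and comes up again.
- home_level (a point): Point on the mount's centre line, 36 mm above its origin: height of the follower's top when home. The follower, 36 mm across, 8 mm thick, starts 12 to 22 mm higher, holds by friction, carries the rings' weight, and slides down under a push of about 7 N till it stops dead on the hub. All home, the rings' undersides are 36, 52 and 68 mm above the mount's origin.
- ring_large: Plain turned aluminium spacer ring, a flat disc with a round hole, lying flat on the bench: 60 mm outside diameter, 16 mm thick, 20 mm bore, about 120 g. Origin at the centre of its underside, z up along the bore. The three rings swap places between starts.
- ring_middle: Plain turned aluminium spacer ring, a flat disc with a round hole, lying flat on the bench: 50 mm outside diameter, 16 mm thick, 20 mm bore, about 80 g. Origin at the centre of its underside, z up along the bore. The three rings swap places between starts.
- ring_small: Plain turned aluminium spacer ring, a flat disc with a round hole, lying flat on the bench: 40 mm outside diameter, 18 mm thick, 20 mm bore, about 50 g. Origin at the centre of its underside, z up along the bore. The three rings swap places between starts.
- boot_a: Blue ankle boot standing at the left of the bench, about 260 x 100 x 185 mm; not part of the job. Origin under the middle of its sole.
- boot_b: Second blue ankle boot, as the first; not part of the job.
- polish_tin: Black polish tin, 72 mm across, 24 mm high, beyond the mount; not part of the job. Origin at the centre of its underside.
- wrench: Steel wrench, 170 mm, lying between robot and mount; not part of the job. Origin about its middle, underside.
- brush: Brush, 170 mm, lying at the far left; not part of the job. Origin about its middle, underside.
- tape_roll: Yellow roll of tape, 104 mm across, 76 mm hole, 40 mm high; not part of the job. Origin at the centre of its underside.
- heel_block: Small wooden heel block 50 x 45 x 30 mm at the right; not part of the job. Origin at the centre of its underside.
Not all that is in view belongs to the job. What is shaped like the ring_small but orange is not meant. Leave any purple look-alike of the ring_large alone.

How it is judged:
By the outcome, as a careful person would: the job done as asked, in the order asked, and still so for the second after the job is handed in, with the robot touching nothing.
It also fails if it takes over 72 s, if anything falls off the work surface, if the arm or the gripper's body presses on something with over 40 N, if the wrist force passes 120 N, or if a joint passes its speed limit or range.

## Robot

A 6-joint arm with a two-finger parallel gripper is mounted at the origin on the work surface. World frame = base frame: x ahead of the robot, y to its left, z up, the work surface at z = 0. Lengths are in m, angles in rad, forces in N, time in s.
With the tool pointing down it reaches from about 0.325 to 0.775 m from the base axis. Payload 9.3 kg.
Tool frame: the origin (TCP) lies midway between the tips of the shut fingers; the grasp point (between the pads) lies 19 mm behind it (r.hold_point_z is the distance from the TCP to the grasp point, in m); z points along the fingers, y is the direction in which the jaws open and shut (so a half turn about z gives the same grasp; the last joint's range is limited). The gripper opens to 85 mm and grips with 20 to 120 N. Pads are 22 mm wide; open, the fingers measure 114 mm over their backs; the gripper's body (76 mm by 85 mm) begins 54 mm behind the grasp point. The pads swing forward as they close: fully open they stand 13 mm farther back than shut.
Start: joints at [-1.449, 0.259, 0.021, 1.334, 0, 1.418], TCP at [0.149, -0.529, 0.231] pointing down, gripper open.
Joint ranges: [-3.04, 3.04], [-0.91, 1.82], [-1.04, 1.36], [-1.92, 1.95], [-1.52, 1.45], [-3.14, 3.14]. Speed limits (rad/s): [2.22, 2.22, 2.79, 3.14, 3.14, 3.14].

## Interface

Orientations are given as [roll, pitch, yaw] about the fixed x, y, z axes, in that order (R = Rz(yaw) Ry(pitch) Rx(roll)).
In Python, from station import r gives the robot as it stands.
- The arm moves only by the shell command python3 -m inch 'ROWS' [FORCE]. ROWS is JSON, a list of rows, each a list of 7 numbers: the shift along the tool's x, y, z in cm, then the turn, a rotation vector about the tool's x, y, z in rad, then the gripper's target within -1 to 1 (shut at 1, half-way at 0, fully open at -1). In form: [[x, y, z, wx, wy, wz, grip], ...]. A call has 1 to 12 rows; each row is the pose to reach, as a shift and turn from the pose commanded when the call began, along the tool's axes at that moment; what a row does not reach only later rows make up. A row lasts 1/10 s, in which the tool goes at most 50 mm and 8.59 degrees, less where a joint would pass 70% of its speed; a pose out of reach is approached as far as the arm can. A call with a gripper value outside its range is refused whole. The fingers move at their own pace and stop on an object; FORCE is the grip in N (left out, the last holds). Time passes only in rows, so rows that repeat a pose let the fingers close. It gives the time, the measured TCP pose, the force and the opening at its end, in the units of the state.
- r.observe(): the state, without advancing time (a new reading comes with each control period).
- r.snapshot(name): name is "side" or "top"; returns a dict with "pixels" (400x640x3 uint8, red, green, blue), "z_map" (400x640 float32, m along the optical axis (not along the pixel's ray), 0 where there is no reading), "intrinsics" (3x3 intrinsics, pixels), "rvec" (rotation vector, rad) and "tvec" (3), from world to camera coordinates, as OpenCV has them. Camera axes: x right, y down, z forward; pixel columns grow to the right and rows downward; lengths in m; the calibration is good to about 2 mm. A picture is of the moment at which its call begins.
- r.finish_job(): hands the job in, once; it reports no verdict.
The state is a dict: "t": time; "joints": joint angles; "joint_vel": joint speeds; "effort": joint torques, N m; "ee_pos": TCP position; "tcp_rot": TCP orientation; "force": force on the tool from outside, world axes, zero at the start; "wrist_torque": the same for the moment, N m; "finger_gap": finger opening in m.
Only numpy, scipy, OpenCV 4.12 (cv2) and the standard library are available. Lean on these libraries where they do the work, as an engineer would, in place of code of your own. Each camera call takes 0.05 s, during which the arm holds its last target. There are 200 camera calls.

## Working session

There is one attempt and no reset: what is moved stays moved. The work goes in short steps, Python scripts to look and compute and a shell command to move; the robot and the scene stay as the last step left them, time stands still between calls to the robot, and variables do not carry over. Pictures are saved under pics/ and viewed, about 8 in all and at most 12, crops included, and the job is handed in when it is done.

```bash
mkdir -p pics; ls
cat > h.py <<'E'
import numpy as np, cv2
from station import r
def snap(n):
    s=r.snapshot(n); R,_=cv2.Rodrigues(np.array(s["rvec"],float)); s["R"]=R; s["t"]=np.array(s["tvec"],float).ravel(); s["K"]=np.array(s["intrinsics"],float); return s
def ray(s,u,v,z):
    d=s["R"].T@np.linalg.inv(s["K"])@np.array([u,v,1.]); c=-s["R"].T@s["t"]; return c+d*(z-c[2])/d[2]
def proj(s,p):
    q=s["K"]@(s["R"]@np.array(p,float)+s["t"]); return q[:2]/q[2]
def cloud(s):
    z=s["z_map"].astype(float); v,u=np.mgrid[:z.shape[0],:z.shape[1]]
    c=np.stack([u,v,np.ones_like(u)],-1)@np.linalg.inv(s["K"]).T*z[...,None]
    P=(c-s["t"])@s["R"]; P[z==0]=np.nan; return P
def save(s,f,crop=None,k=1):
    im=s["pixels"][...,::-1]
    if crop: a,b,c,d=crop; im=im[b:d,a:c]
    cv2.imwrite("pics/"+f,cv2.resize(im,None,fx=k,fy=k,interpolation=cv2.INTER_CUBIC))
E
python3 - <<'E'
from h import *
for n in("top","side"):
    s=snap(n); save(s,n+"0.png"); np.savez("/tmp/"+n,**{k:s[k] for k in("pixels","z_map","K","R","t")}); print(n,-s["R"].T@s["t"],s["R"][2])
print(r.observe(), r.hold_point_z)
E
```

```text
pics
top [0.5032     0.09822754 1.26281152] [ 0.05689235  0.01072214 -0.99832274]
side [0.31599208 1.06566433 0.83972313] [ 0.20078616 -0.77810548 -0.59517794]
{'t': 0.1, 'joints': array([-1.44858932e+00,  2.59143002e-01,  2.08341689e-02,  1.33371153e+00,
        3.02365153e-05,  1.41818857e+00]), 'joint_vel': array([-0.0025653 , -0.00102516,  0.00169243, -0.00267697,  0.00060196,
        0.00179487]), 'effort': array([ 2.58484033e-03, -5.56694376e+01,  3.45069265e+01,  1.16962352e-02,
       -1.79600897e-04,  1.36394970e-06]), 'ee_pos': array([ 0.14922132, -0.52910501,  0.2307214 ]), 'tcp_rot': array([-3.14038744e+00, -2.15958690e-04,  2.74814621e-01]), 'force': array([0.61780027, 0.24743547, 0.26748973]), 'wrist_torque': array([ 0.01898084, -0.02071849,  0.0265028 ]), 'finger_gap': 0.08555510155392212} 0.0187
```

View pics/top0.png

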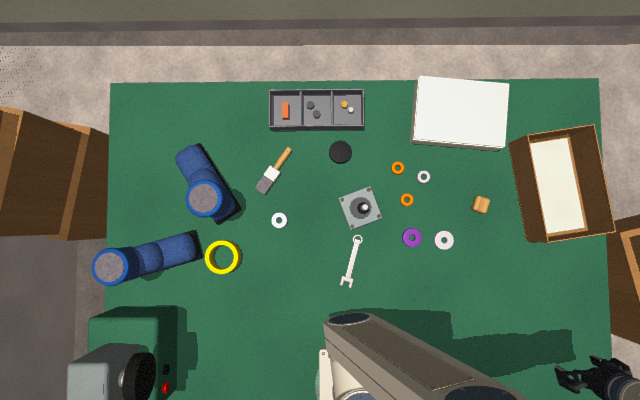

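View pics/side0.png

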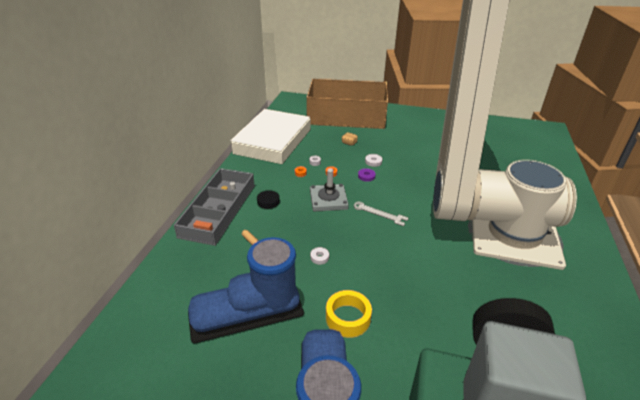

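The top view shows the silver rings at about (279,220), (424,177) and (444,240). The mount is at (361,208) with the spindle tip near (364,207). The orange and purple look-alikes are at (398,168), (407,200) and (412,237).

Run:
```python
from h import *
S={n:dict(np.load(f"/tmp/{n}.npz")) for n in("top","side")}
s=S["top"]; hsv=cv2.cvtColor(s["pixels"],cv2.COLOR_RGB2HSV)
notgreen=~((hsv[...,0]>60)&(hsv[...,0]<95)&(hsv[...,1]>70))
P=cloud(s)
m=notgreen.astype(np.uint8); m[:150]=0; m[300:]=0; m[:,:260]=0; m[:,500:]=0
n,l,st,c=cv2.connectedComponentsWithStats(m)
for i in range(1,n):
    if st[i,4]<60: continue
    q=P[l==i]; cs=[x for x in cv2.findContours((l==i).astype(np.uint8),cv2.RETR_EXTERNAL,cv2.CHAIN_APPROX_NONE)[0]][0]
    (u,v),rad=cv2.minEnclosingCircle(cs)
    zt=np.nanpercentile(q[:,2],80); fx=s["K"][0,0]
    print(c[i].round(1),st[i,4],"rgb",np.median(s["pixels"][l==i],0),"z",zt.round(4),"xy@16mm",ray(s,*c[i],0.016)[:2].round(4),"encl",(round(u,1),round(v,1)),"dia mm",round(2000*(rad+.5)/fx*1.25,1))
    if st[i,4]>900 or abs(c[i][0]-361)<8 : print("  rect",cv2.minAreaRect(cs))
# spindle tip
for k,nm in((0,"top"),(1,"side")):
    Q=cloud(S[nm]); mm=(Q[...,2]>0.09)&(Q[...,2]<0.13)&(abs(Q[...,0]-.5)<.1)&(abs(Q[...,1]-0)<.1)
    print(nm,mm.sum(),np.nanmean(Q[mm],0),np.nanmax(Q[mm][:,2]) if mm.sum() else '', np.argwhere(mm).mean(0)[::-1])
save(s,"topm.png",(320,160,480,280),5)
```

```text
[272.5 172.5] 506 rgb [164. 140. 129.] z 0.0208 xy@16mm [0.6678 0.2613] encl (275.9, 171.3) dia mm 169.1
[339.7 155.2] 238 rgb [56.  54.  54.5] z 0.0262 xy@16mm [0.722  0.0463] encl (339.5, 152.5) dia mm 71.8
[397.2 167.5] 143 rgb [234. 125.   0.] z 0.0193 xy@16mm [ 0.6812 -0.1365] encl (397.1, 167.4) dia mm 48.0
[423.1 176.5] 140 rgb [217.  200.  204.5] z 0.0192 xy@16mm [ 0.6517 -0.2181] encl (423.0, 176.5) dia mm 48.7
[359.8 207.6] 1243 rgb [165. 172. 168.] z 0.0284 xy@16mm [ 0.554 -0.016] encl (360.0, 207.5) dia mm 155.5
  rect ((359.81585693359375, 207.6416015625), (35.33253479003906, 35.510536193847656), 69.14553833007812)
[406.3 199.3] 145 rgb [240. 126.   0.] z 0.0187 xy@16mm [ 0.5796 -0.1635] encl (406.1, 199.0) dia mm 48.6
[480.3 204.2] 272 rgb [209. 154.  88.] z 0.0305 xy@16mm [ 0.5625 -0.3967] encl (480.5, 204.5) dia mm 70.0
[278.8 219.9] 204 rgb [245. 245. 248.] z 0.0182 xy@16mm [0.5167 0.2409] encl (278.8, 219.9) dia mm 56.7
[411.5 237.1] 290 rgb [156.  75. 188.] z 0.0183 xy@16mm [ 0.4601 -0.1776] encl (411.5, 237.1) dia mm 66.5
[443.4 239.7] 307 rgb [235. 226. 228.] z 0.0175 xy@16mm [ 0.4514 -0.2776] encl (443.5, 239.5) dia mm 67.5
[351.4 261.1] 405 rgb [231. 224. 217.] z 0.0093 xy@16mm [0.3859 0.0122] encl (350.5, 259.9) dia mm 176.3
top 32 [ 0.5528508  -0.02103797  0.11091472] 0.11725111340154991 [364.46875 206.65625]
side 48 [ 0.5514601  -0.01768275  0.10445532] 0.11431594959748942 [329.625  172.6875]
```

View pics/topm.png

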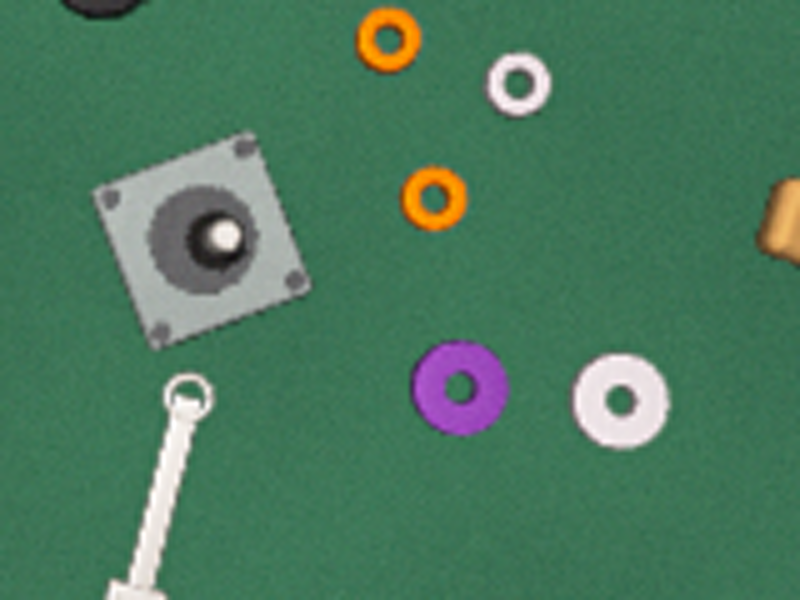

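Run:
```python
from h import *
s=dict(np.load("/tmp/top.npz")); d=dict(np.load("/tmp/side.npz"))
# ring centres at half-height-biased outline: contour of top face ~ z top; bore centre as a second look
for n,u,v,z in(("L",443.4,239.7,.016),("S",423.1,176.5,.018),("M",278.8,219.9,.016)):
    w=s["pixels"][int(v)-14:int(v)+15,int(u)-14:int(u)+15].min(2).astype(float)
    m=(w>150).astype(np.uint8); cs,h=cv2.findContours(m,cv2.RETR_CCOMP,cv2.CHAIN_APPROX_NONE); c=max(cs,key=len); (a,b),sz,_=cv2.fitEllipse(c)
    q=(a+int(u)-14,b+int(v)-14); print(n,ray(s,u,v,z)[:2].round(4),"bright ellipse",np.round(q,1),np.round(sz,1),ray(s,*q,z)[:2].round(4))
print("mount",ray(s,359.82,207.64,.020)[:2].round(4))
def tip(s,box,th):
    a,b,c,e=box; g=s["pixels"][b:e,a:c].min(2); m=(g>th).astype(np.uint8); n,l,st,cc=cv2.connectedComponentsWithStats(m)
    for i in range(1,n): print(st[i],cc[i]+[a,b])
print("top tip"); tip(s,(352,196,374,218),195)
print("proj axis side",proj(d,[.553,-.02,.112]),proj(d,[.553,-.02,.05]))
for z in(.022,.028,.112): print(z,ray(s,364.5,207,z)[:2])
# hub dark circle
g=s["pixels"][195:222,346:376].max(2); m=(g<125).astype(np.uint8); n,l,st,cc=cv2.connectedComponentsWithStats(m);i=1+st[1:,4].argmax()
c=max(cv2.findContours((l==i).astype(np.uint8),cv2.RETR_EXTERNAL,cv2.CHAIN_APPROX_NONE)[0],key=len);e=cv2.fitEllipse(c);print("hub",e,ray(s,e[0][0]+346,e[0][1]+195,.028)[:2])
np.set_printoptions(linewidth=200)
print(s["pixels"][200:214,357:372].min(2))
save(d,"sidem.png",(290,130,400,220),7)
o=r.observe(); yaw=o["tcp_rot"][2]; v=np.array([.4514,-.2776])-o["ee_pos"][:2]; print("tool dx,dy cm to L",100*(v@[np.cos(yaw),np.sin(yaw)]),100*(v@[np.sin(yaw),-np.cos(yaw)]))
```

```text
L [ 0.4513 -0.2777] bright ellipse [443.8 239.7] [18.1 18.3] [ 0.4512 -0.279 ]
S [ 0.6514 -0.2176] bright ellipse [423.4 176.3] [11.4 11.6] [ 0.6521 -0.2186]
M [0.5166 0.241 ] bright ellipse [278.7 219.9] [14.6 15. ] [0.5166 0.2414]
mount [ 0.5538 -0.0158]
top tip
[11  9  5  4 18] [364.77777778 206.5       ]
proj axis side [329.37104895 170.12963329] [328.85061981 186.81211158]
0.022 [ 0.55559852 -0.03033606]
0.028 [ 0.55534515 -0.02971438]
0.112 [ 0.55179789 -0.02101093]
hub ((14.192992210388184, 12.530043601989746), (20.577415466308594, 20.837610244750977), 14.202013969421387) [ 0.55376521 -0.01619138]
[[104 100 103 101 100 100 100  99 100 103 107 129 166 169 175]
 [103 101 103 106  96  95  99 101  99  99  95 105 120 171 175]
 [104 102 103  98  73  57  56  53  82  99  97  98 110 168 172]
 [101  96  71  42  34  25  39  54  67  72  91  99 104 136 175]
 [ 98  67  38  26  29  54 112 155 168 147  73  91  95 114 170]
 [ 84  42  29  36  69 122 198 229 229 223 145  63  98 110 164]
 [ 84  38  28  52  93 168 228 228 232 230 205  88  96  96 118]
 [ 51  33  39  54  94 168 228 226 227 230 204  83  94  99 118]
 [ 64  37  32  56  88 133 201 227 229 228 149  57  95 103 145]
 [ 67  34  32  43  77  88 131 176 194 185  82  39  95 107 147]
 [ 95  43  30  39  42  61  68  66  75  62  32  34  70 105 149]
 [102  57  30  36  36  35  38  32  22  12  25  66  97 114 167]
 [101  98  54  41  32  31  31  35  30  46  64 100 105 147 165]
 [ 98 102  97  78  54  45  49  42  57  96 103 101 114 166 167]]
tool dx,dy cm to L 35.9090126078585 -16.00656289988989
```

View pics/sidem.png

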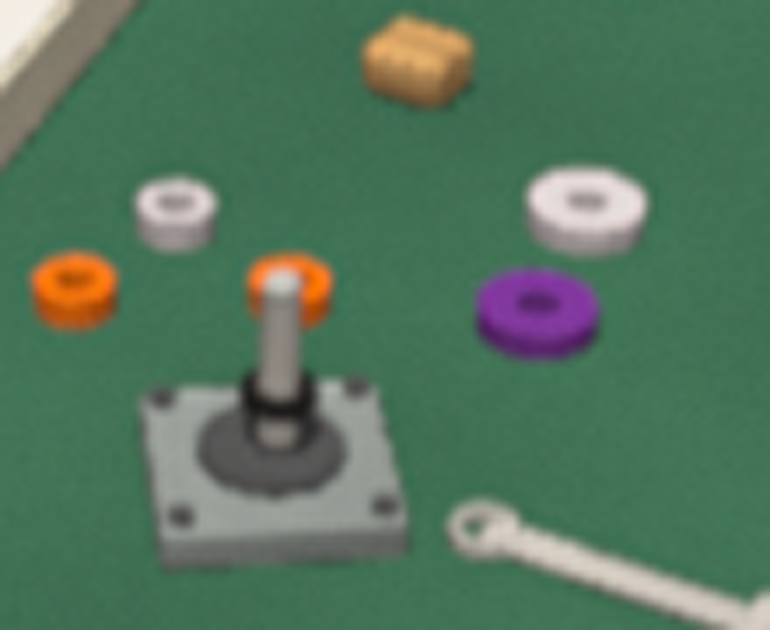

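```bash
python3 -m inch '[[5,-2.2,0,0,0,0.1,-0.76],[10,-4.4,0,0,0,0.2,-0.76],[15,-6.6,0,0,0,0.2748,-0.76],[20,-8.9,0,0,0,0.2748,-0.76],[25,-11.1,0,0,0,0.2748,-0.76],[30,-13.3,2,0,0,0.2748,-0.76],[35,-15.5,6,0,0,0.2748,-0.76],[35.87,-15.92,10,0,0,0.2748,-0.76],[35.87,-15.92,13,0,0,0.2748,-0.76],[35.87,-15.92,15,0,0,0.2748,-0.76],[35.87,-15.92,15,0,0,0.2748,-0.76]]' 40; python3 -c "
from station import r;print(r.observe()['joints'].round(3))"
```

```text
t: 1.2
ee_pos: [0.4499, -0.2765, 0.0776]
tcp_rot: [-3.137, 0.006, 0.002]
force: [-0.1, 0.7, 0.2]
finger_gap: 0.0751
[-0.71   0.319 -0.304  0.955  0.     2.43 ]
```

```bash
python3 -m inch '[[0,0,0,0,0,-0.14,-0.76],[0,0,0,0,0,-0.28,-0.76],[0,0,0,0,0,-0.42,-0.76],[0,0,0,0,0,-0.56,-0.76],[0,0,0,0,0,-0.70,-0.76],[0,0,0,0,0,-0.84,-0.76],[0,0,0,0,0,-0.98,-0.76],[0,0,1,0,0,-1.12,-0.76],[0,0,2,0,0,-1.26,-0.76],[0,0,3,0,0,-1.40,-0.76],[0,0,4,0,0,-1.54,-0.76],[0,0,4,0,0,-1.5708,-0.76]]'; python3 -c "
from station import r;o=r.observe();print(o['joints'].round(3),o['ee_pos'],o['tcp_rot'])"
```

```text
t: 2.4
ee_pos: [0.451, -0.2795, 0.0419]
tcp_rot: [3.142, 0.0, 1.575]
force: [-0.1, 0.3, 0.5]
finger_gap: 0.0752
[-0.713  0.354 -0.356  0.86  -0.     0.854] [ 0.45104383 -0.27949098  0.04191255] [3.14159032e+00 1.10554293e-04 1.57490042e+00]
```

```bash
python3 -m inch '[[0.1,0,1.5,0,0,0,-0.76],[0.1,0,3.0,0,0,0,-0.76],[0.1,0,4,0,0,0,-0.76],[0.1,0,4.4,0,0,0,-0.76],[0.1,0,4.4,0,0,0,-0.76],[0.1,0,4.4,0,0,0,-0.76]]'
```

```text
t: 3.0
ee_pos: [0.4516, -0.2782, -0.002]
tcp_rot: [3.141, 0.001, 1.571]
force: [0.1, 0.1, 0.8]
finger_gap: 0.0754
```

```bash
python3 -m inch '[[0,0,0,0,0,0,0],[0,0,0,0,0,0,0],[0,0,0,0,0,0,0],[0,0,0,0,0,0,0],[0,0,0,0,0,0,0]]' 40;  python3 - <<'E'
from h import *
s=snap("side"); save(s,"grip.png",(330,110,430,190),8); print(r.observe()["wrist_torque"])
E
```

```text
t: 3.5
ee_pos: [0.4517, -0.2781, -0.0015]
tcp_rot: [3.14, 0.001, 1.571]
force: [-1.7, 1.2, 8.8]
finger_gap: 0.0586
[0.26222031 0.45404778 0.08820286]
```

View pics/grip.png

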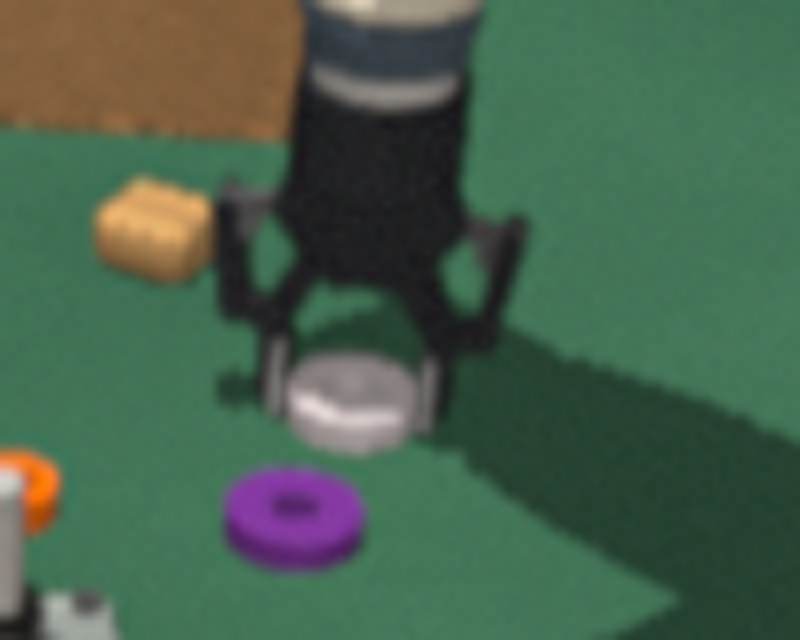

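```bash
python3 -m inch '[[0,0,-2,0,0,0,0],[0,0,-5,0,0,0,0],[0,0,-9,0,0,0,0],[2,0.8,-13,0,0,0,0],[6,2.4,-13.2,0,0,0,0],[10,4,-13.2,0,0,0,0],[14,5.5,-13.2,0,0,0,0],[18,7.1,-13.2,0,0,0,0],[22,8.7,-13.2,0,0,0,0],[24.6,9.7,-13.2,0,0,0,0],[25.62,10.09,-13.2,0,0,0,0],[25.62,10.09,-13.2,0,0,0,0]]'
python3 - <<'E'
from h import *
s=snap("side"); save(s,"over.png",(280,100,400,190),6.6); np.savez("/tmp/over",**{k:s[k] for k in("pixels","z_map","K","R","t")})
o=r.observe();print(o["ee_pos"],o["force"],o["joints"].round(2),o["finger_gap"])
E
```

```text
t: 4.75
ee_pos: [0.5524, -0.0205, 0.1293]
tcp_rot: [-3.142, -0.0, 1.573]
force: [-0.7, 0.2, -1.5]
finger_gap: 0.0584
[ 0.55204012 -0.02155471  0.12930655] [-0.41168531 -0.27951428 -0.78580461] [-0.19  0.31 -0.17  1.09 -0.    1.38] 0.05820204897067159
```

View pics/over.png

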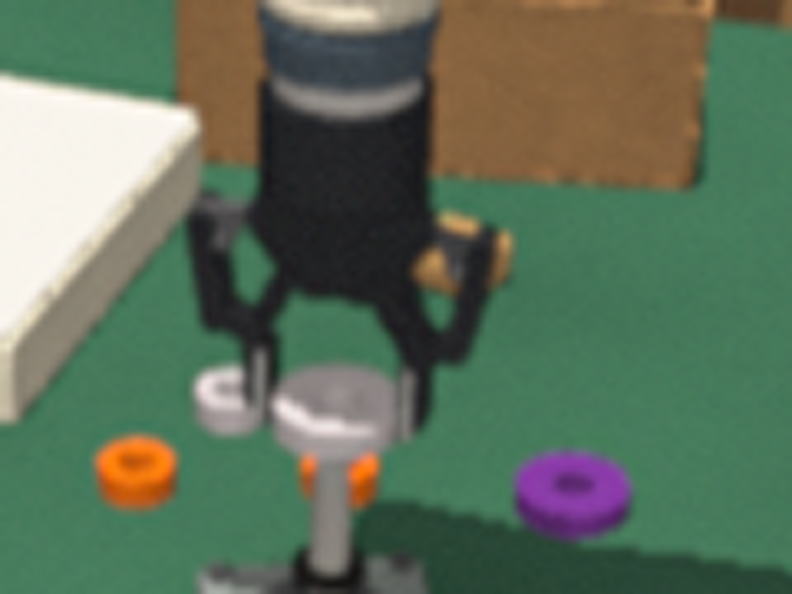

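Run:
```python
from h import *
s=dict(np.load("/tmp/over.npz")); np.set_printoptions(linewidth=220)
g=s["pixels"].astype(int)
# spindle rows: subpixel edges of low-saturation region against green
sat=(g.max(2)-g.min(2))
for v in range(174,183): print(v,sat[v,322:338])
for v in range(158,168,2): print(v,g[v,316:346].min(2) if g.ndim==2 else g[v,316:346].min(1))
for z in(.131,.139,.147): print(z,proj(s,[.552,-.0215,z]),proj(s,[.562,-.0215,z])-proj(s,[.552,-.0215,z]))
for z in(.07,.09): print(z,proj(s,[.5526,-.0219,z]))
```

```text
174 [ 52  54  51  34  75  45  11   8  10   8  32 114 167 148  93  27]
175 [ 53  54  55  36  32  24  12  10  11  10  32 109 149 116  57  31]
176 [52 52 55 51 35 14  8 12 11 10 24 74 88 55 20 33]
177 [54 52 53 55 42 12 11 11 11 10 11 22 27 22 30 30]
178 [52 53 53 53 41 13 11 12 11  9  8 26 37 34 31 29]
179 [51 53 52 53 39 11 13 12 12 12  9 27 35 29 29 29]
180 [52 52 53 53 40 14 11 12 13 11  8 20 31 30 29 29]
181 [53 53 53 53 39 12 11 13 12 11  9 18 31 30 29 30]
182 [51 55 51 45 29 10 11 11 12 11  9 13 28 30 30 30]
158 [122  70  93 118  71  64 108 128 132 131 130 132 131 135 139 139 137 134 134 132 133 132 130 117  96 111  88  44  31  46]
160 [162  94  96 114  93 133 179 176 147 136 130 127 129 138 144 142 138 130 124 130 134 134 134 122 100 111  80  37  31  48]
162 [159 141 135 118  85 132 201 226 227 217 179 144 135 138 140 138 132 132 130 130 131 134 135 123 108 119  82  38  36  55]
164 [149 138 124 100  78 108 136 160 184 205 216 220 223 225 225 214 186 177 174 169 159 144 136 120 107 117  80  47  52  67]
166 [ 85  80  71  68  68  93 129 140 144 150 158 164 165 168 169 170 168 168 165 159 154 141 129 107  96 109  87  68  68  70]
0.131 [329.97500784 164.61774098] [-3.23525421 -0.47590572]
0.139 [330.04701962 162.35970586] [-3.24710217 -0.47417769]
0.147 [330.11955664 160.08520109] [-3.25903721 -0.47241178]
0.07 [329.28329188 181.21158851]
0.09 [329.45320022 175.83859318]
```

```bash
python3 -m inch '[[0,0,0.8,0,0,0,0],[0,0,1.6,0,0,0,0],[0,0,1.8,0,0,0,0],[0,0,2,0,0,0,0],[0,0,2.2,0,0,0,0],[0,0,2.4,0,0,0,0],[0,0,2.4,0,0,0,0]]'; python3 -c "
from station import r;o=r.observe();print(o['ee_pos'],o['wrist_torque'])"
```

```text
t: 5.5
ee_pos: [0.553, -0.0215, 0.1053]
tcp_rot: [3.14, -0.0, 1.571]
force: [4.2, 1.6, -0.0]
finger_gap: 0.0585
[ 0.55296266 -0.02151842  0.10534126] [ 0.17454371 -0.81706552  0.02652227]
```

```bash
python3 -m inch '[[0.03,0.06,0,0,0,0,0],[0.03,0.06,0.4,0,0,0,0],[0.03,0.06,0.8,0,0,0,0],[0.03,0.06,1.2,0,0,0,0],[0.03,0.06,1.2,0,0,0,0]]'
```

```text
t: 6.0
ee_pos: [0.5529, -0.0212, 0.0927]
tcp_rot: [-3.142, -0.0, 1.571]
force: [4.7, 1.2, -4.8]
finger_gap: 0.0578
```

```bash
python3 -m inch '[[0,0.05,0,0,0,0,0],[0,0.05,0,0,0,0,0]]'; python3 -m inch '[[0,0.05,0,0,0,0,0],[0,0.05,0,0,0,0,0]]'
```

```text
t: 6.2
ee_pos: [0.553, -0.0212, 0.0929]
tcp_rot: [-3.141, -0.0, 1.571]
force: [3.3, 1.2, -3.5]
finger_gap: 0.0581
t: 6.4
ee_pos: [0.5533, -0.0213, 0.0931]
tcp_rot: [-3.14, 0.0, 1.571]
force: [0.6, 0.0, -2.3]
finger_gap: 0.0582
```

```bash
python3 -m inch '[[0,0.04,0.5,0,0,0,0],[0,0.04,1.0,0,0,0,0],[0,0.04,1.6,0,0,0,0],[0,0.04,2.2,0,0,0,0],[0,0.04,2.8,0,0,0,0],[0,0.04,3.3,0,0,0,0],[0,0.04,3.3,0,0,0,0]]';python3 -m inch '[[0,0,0.15,0,0,0,0],[0,0,0.3,0,0,0,0],[0,0,0.3,0,0,0,0]]'
```

```text
t: 7.1
ee_pos: [0.5537, -0.0212, 0.0594]
tcp_rot: [-3.14, -0.0, 1.571]
force: [-0.2, 0.8, -1.5]
finger_gap: 0.0583
t: 7.4
ee_pos: [0.5542, -0.0213, 0.0573]
tcp_rot: [3.141, 0.0, 1.571]
force: [-0.7, 0.3, -1.5]
finger_gap: 0.0584
```

```bash
python3 -m inch '[[0,0,0.2,0,0,0,0],[0,0,0.4,0,0,0,0],[0,0,0.4,0,0,0,0]]';python3 -m inch '[[0,0,0.2,0,0,0,0],[0,0,0.3,0,0,0,0],[0,0,0.3,0,0,0,0]]'
```

```text
t: 7.7
ee_pos: [0.5542, -0.0213, 0.0532]
tcp_rot: [3.141, -0.0, 1.571]
force: [-0.3, 0.2, 0.0]
finger_gap: 0.0582
t: 8.0
ee_pos: [0.5542, -0.0213, 0.0505]
tcp_rot: [3.141, 0.0, 1.571]
force: [-1.2, -0.2, 3.1]
finger_gap: 0.0587
```

```bash
python3 -m inch '[[0,0,0,0,0,0,-0.9],[0,0,0,0,0,0,-0.9],[0,0,0,0,0,0,-0.9],[0,0,0,0,0,0,-0.9],[0,0,-1,0,0,0,-0.9],[0,0,-4,0,0,0,-0.9],[0,0,-8,0,0,0,-0.9],[0,0,-11,0,0,0,-0.9],[0,0,-11,0,0,0,-0.9]]'
```

```text
t: 8.9
ee_pos: [0.5561, -0.0216, 0.1653]
tcp_rot: [3.134, 0.001, 1.571]
force: [0.2, -0.4, -0.1]
finger_gap: 0.0813
```

```bash
python3 -m inch '[[4,-0.6,0,0,0,0,-0.9],[9,-1.3,0,0,0,0,-0.7],[14,-2,0,0,0,0,-0.6],[19,-2.8,0,0,0,0,-0.6],[23,-3.4,0,0,0,0,-0.6],[26.25,-3.75,2,0,0,0,-0.6],[26.25,-3.75,6,0,0,0,-0.6],[26.25,-3.75,9.5,0,0,0,-0.6],[26.25,-3.75,12,0,0,0,-0.6],[26.25,-3.75,12,0,0,0,-0.6]]'
python3 - <<'E'
from h import *
print(r.observe()['ee_pos'],r.observe()['joints'].round(2))
s=snap("side"); save(s,"mid.png",(260,130,380,280),4)
s=snap("top"); c=s["pixels"][190:225,345:380]; cv2.imwrite("pics/t1.png",cv2.resize(c[...,::-1],None,fx=10,fy=10))
E
```

```text
t: 9.9
ee_pos: [0.5144, 0.2407, 0.0371]
tcp_rot: [-3.136, 0.002, 1.571]
force: [-1.4, 0.8, 0.5]
finger_gap: 0.0685
[0.51438934 0.24068187 0.0371442 ] [ 0.29  0.42 -0.27  0.89  0.    1.86]
```

View pics/mid.png

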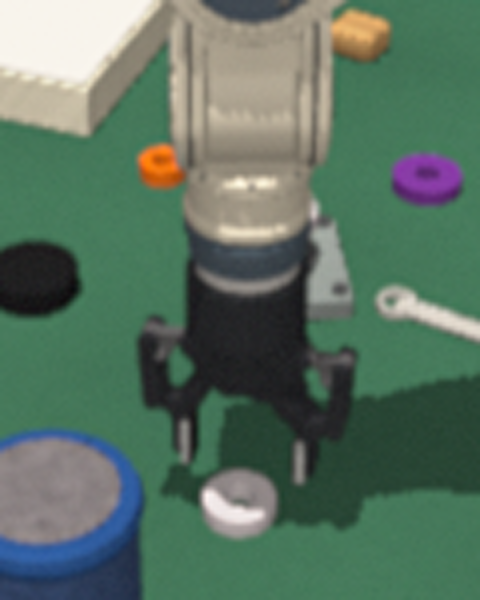

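The fingers straddle the middle ring, which sits near (240,500) in the crop. The boots are clear. I'll go down and grip.

```bash
python3 -m inch '[[0,0,1.5,0,0,0,-0.6],[0,0,3.0,0,0,0,-0.6],[0,0,4.0,0,0,0,-0.6],[0,0,4.0,0,0,0,-0.6],[0,0,4.0,0,0,0,0.2],[0,0,4.0,0,0,0,0.2],[0,0,4.0,0,0,0,0.2],[0,0,4.0,0,0,0,0.2],[0,0,4.0,0,0,0,0.2]]' 40
```

```text
t: 10.9
ee_pos: [0.5173, 0.2414, 0.0019]
tcp_rot: [3.14, -0.0, 1.571]
force: [-1.1, -1.3, 6.1]
finger_gap: 0.0489
```

```bash
python3 -m inch '[[0,0,-2,0,0,0,0.2],[0,0,-6,0,0,0,0.2],[0,0,-10,0,0,0,0.2],[-2,0.3,-13.3,0,0,0,0.2],[-6,0.8,-13.3,0,0,0,0.2],[-10,1.4,-13.3,0,0,0,0.2],[-14,2,-13.3,0,0,0,0.2],[-18,2.5,-13.3,0,0,0,0.2],[-22,3.1,-13.3,0,0,0,0.2],[-25,3.5,-13.3,0,0,0,0.2],[-26.27,3.68,-13.3,0,0,0,0.2],[-26.27,3.68,-13.3,0,0,0,0.2]]'; python3 -m inch '[[0,0,0,0,0,0,0.2],[0,0,0,0,0,0,0.2],[0,0,0,0,0,0,0.2]]'
```

```text
t: 12.1
ee_pos: [0.5538, -0.023, 0.1338]
tcp_rot: [3.141, 0.0, 1.568]
force: [-0.1, 0.3, -1.1]
finger_gap: 0.0481
t: 12.4
ee_pos: [0.5534, -0.0203, 0.1334]
tcp_rot: [3.142, -0.0, 1.572]
force: [0.1, -0.2, -0.5]
finger_gap: 0.0489
```

```bash
python3 -m inch '[[0,0,0.8,0,0,0,0.2],[0,0,1.5,0,0,0,0.2],[0,0,1.7,0,0,0,0.2],[0,0,1.9,0,0,0,0.2],[0,0,2.1,0,0,0,0.2],[0,0,2.4,0,0,0,0.2],[0,0,2.4,0,0,0,0.2]]'; python3 -c "
from station import r;o=r.observe();print(o['ee_pos'],o['wrist_torque'])"
```

```text
t: 13.1
ee_pos: [0.5534, -0.0215, 0.1089]
tcp_rot: [-3.141, -0.0, 1.571]
force: [0.6, -0.3, -1.0]
finger_gap: 0.0485
[ 0.55336606 -0.02153863  0.10892847] [ 0.0477626  -0.00691273  0.01818203]
```

```bash
python3 -m inch '[[0,0.03,0.5,0,0,0,0.2],[0,0.03,1.0,0,0,0,0.2],[0,0.03,1.5,0,0,0,0.2],[0,0.03,2.0,0,0,0,0.2],[0,0.03,2.0,0,0,0,0.2]]'; python3 -m inch '[[0,0,0.5,0,0,0,0.2],[0,0,1.0,0,0,0,0.2],[0,0,1.3,0,0,0,0.2],[0,0,1.3,0,0,0,0.2]]';python3 -m inch '[[0,0,0.2,0,0,0,0.2],[0,0,0.4,0,0,0,0.2],[0,0,0.4,0,0,0,0.2]]'
```

```text
t: 13.6
ee_pos: [0.5534, -0.0215, 0.0884]
tcp_rot: [-3.14, -0.0, 1.571]
force: [0.0, -0.1, -1.2]
finger_gap: 0.0488
t: 14.0
ee_pos: [0.5535, -0.0215, 0.0757]
tcp_rot: [-3.141, -0.0, 1.571]
force: [-0.1, 0.3, -1.0]
finger_gap: 0.0486
t: 14.3
ee_pos: [0.5537, -0.0215, 0.0721]
tcp_rot: [-3.141, -0.0, 1.571]
force: [-0.6, 0.4, -0.4]
finger_gap: 0.0484
```

Underside at about 70 mm, with contact expected near 68. I'll take two more small steps, then release.

```bash
python3 -m inch '[[0,0,0.1,0,0,0,0.2],[0,0,0.2,0,0,0,0.2],[0,0,0.2,0,0,0,0.2]]'; python3 -m inch '[[0,0,0.1,0,0,0,0.2],[0,0,0.1,0,0,0,0.2]]'
```

```text
t: 14.6
ee_pos: [0.5537, -0.0215, 0.0702]
tcp_rot: [-3.141, -0.0, 1.571]
force: [0.3, 0.8, -0.5]
finger_gap: 0.0484
t: 14.8
ee_pos: [0.5539, -0.0215, 0.0695]
tcp_rot: [3.141, 0.0, 1.571]
force: [-0.3, -0.1, 1.5]
finger_gap: 0.0488
```

```bash
python3 -m inch '[[0,0,0,0,0,0,-0.7],[0,0,0,0,0,0,-0.7],[0,0,0,0,0,0,-0.7],[0,0,0,0,0,0,-0.7],[0,0,-1,0,0,0,-0.7],[0,0,-4,0,0,0,-0.7],[0,0,-8,0,0,0,-0.7],[0,0,-10,0,0,0,-0.7],[-3,1.5,-10,0,0,0,-0.5],[-6.5,3.2,-10,0,0,0,-0.4],[-10,5,-10,0,0,0,-0.3]]'; python3 -m inch '[[-3.5,1.7,0,0,0,0,-0.3],[-7,3.5,0,0,0,0,-0.3],[-9.65,4.8,2,0,0,0,-0.3],[-9.65,4.8,6,0,0,0,-0.3],[-9.65,4.8,10,0,0,0,-0.3],[-9.65,4.8,13,0,0,0,-0.3],[-9.65,4.8,13,0,0,0,-0.3],[-9.65,4.8,13,0,0,0,-0.3]]'
python3 - <<'E'
from h import *
o=r.observe(); print(o["ee_pos"])
s=snap("side"); save(s,"sm.png",(260,90,400,220),5.5)
E
```

```text
t: 15.9
ee_pos: [0.6043, -0.1224, 0.1707]
tcp_rot: [3.14, 0.001, 1.572]
force: [0.1, 0.5, -0.4]
finger_gap: 0.0554
t: 16.7
ee_pos: [0.6521, -0.2181, 0.0403]
tcp_rot: [3.142, 0.0, 1.571]
force: [-0.5, 1.2, 1.2]
finger_gap: 0.0555
[ 0.65205231 -0.21810007  0.04031811]
```

View pics/sm.png

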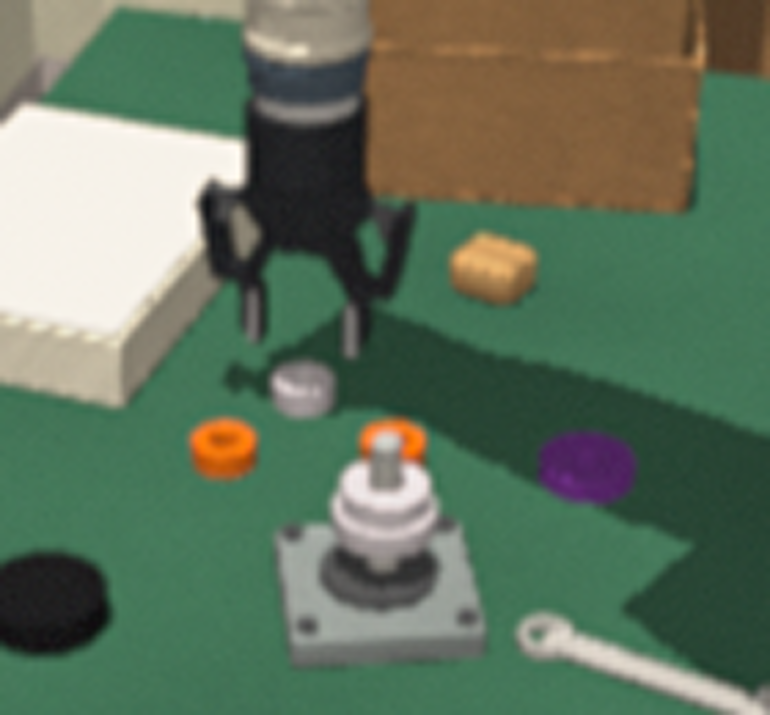

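```bash
python3 -m inch '[[0,0,1.3,0,0,0,-0.3],[0,0,2.6,0,0,0,-0.3],[0,0,3.3,0,0,0,-0.3],[0,0,3.3,0,0,0,-0.3],[0,0,3.3,0,0,0,0.4],[0,0,3.3,0,0,0,0.4],[0,0,3.3,0,0,0,0.4],[0,0,3.3,0,0,0,0.4],[0,0,3.3,0,0,0,0.4]]' 60
```

```text
t: 17.65
ee_pos: [0.6521, -0.2182, 0.0069]
tcp_rot: [3.141, 0.0, 1.571]
force: [-0.2, 0.2, 4.5]
finger_gap: 0.0375
```

```bash
python3 -m inch '[[0,0,-2,0,0,0,0.4],[0,0,-6,0,0,0,0.4],[0,0,-10,0,0,0,0.4],[2,-1,-13.3,0,0,0,0.4],[5.5,-2.75,-13.3,0,0,0,0.4],[9,-4.5,-13.3,0,0,0,0.4],[12.5,-6.25,-13.3,0,0,0,0.4],[16,-8,-13.3,0,0,0,0.4],[18.5,-9.25,-13.3,0,0,0,0.4],[19.67,-9.84,-13.3,0,0,0,0.4],[19.67,-9.84,-13.3,0,0,0,0.4],[19.67,-9.84,-13.3,0,0,0,0.4]]'; python3 -m inch '[[0,0,0,0,0,0,0.4],[0,0,0,0,0,0,0.4]]'
```

```text
t: 18.85
ee_pos: [0.554, -0.0219, 0.1393]
tcp_rot: [3.141, 0.0, 1.571]
force: [0.5, -0.2, -0.4]
finger_gap: 0.0372
t: 19.05
ee_pos: [0.5538, -0.0224, 0.139]
tcp_rot: [-3.141, 0.0, 1.569]
force: [0.2, 0.3, -0.5]
finger_gap: 0.0372
```

```bash
python3 -m inch '[[0,0,0.8,0,0,0,0.4],[0,0,1.6,0,0,0,0.4],[0,0,1.8,0,0,0,0.4],[0,0,2.0,0,0,0,0.4],[0,0,2.2,0,0,0,0.4],[0,0,2.4,0,0,0,0.4],[0,0,2.4,0,0,0,0.4]]'
```

```text
t: 19.75
ee_pos: [0.5533, -0.0212, 0.1151]
tcp_rot: [-3.141, -0.0, 1.571]
force: [-1.3, 1.1, 0.1]
finger_gap: 0.0372
```

```bash
python3 -m inch '[[0,0,0.4,0,0,0,0.4],[0,0,0.8,0,0,0,0.4],[0,0,0.8,0,0,0,0.4]]'; python3 -m inch '[[0,0,0.4,0,0,0,0.4],[0,0,0.8,0,0,0,0.4],[0,0,1.1,0,0,0,0.4],[0,0,1.1,0,0,0,0.4]]'
```

```text
t: 20.05
ee_pos: [0.5532, -0.0213, 0.1066]
tcp_rot: [-3.141, -0.0, 1.571]
force: [0.5, 0.2, -0.7]
finger_gap: 0.0373
t: 20.45
ee_pos: [0.5532, -0.0213, 0.0958]
tcp_rot: [-3.141, -0.0, 1.571]
force: [1.1, 0.9, -1.0]
finger_gap: 0.0371
```

```bash
python3 -m inch '[[0,0,0.2,0,0,0,0.4],[0,0,0.4,0,0,0,0.4],[0,0,0.5,0,0,0,0.4],[0,0,0.5,0,0,0,0.4]]'; python3 -m inch '[[0,0,0.1,0,0,0,0.4],[0,0,0.2,0,0,0,0.4],[0,0,0.2,0,0,0,0.4]]'; python3 -m inch '[[0,0,0.1,0,0,0,0.4],[0,0,0.2,0,0,0,0.4],[0,0,0.2,0,0,0,0.4]]'
```

```text
t: 20.85
ee_pos: [0.5533, -0.0213, 0.0911]
tcp_rot: [-3.141, -0.0, 1.571]
force: [0.1, 0.6, -1.4]
finger_gap: 0.0371
t: 21.15
ee_pos: [0.5535, -0.0213, 0.0895]
tcp_rot: [3.141, 0.0, 1.571]
force: [-0.2, 0.2, 2.5]
finger_gap: 0.0375
t: 21.45
ee_pos: [0.5535, -0.0213, 0.0873]
tcp_rot: [3.141, 0.0, 1.571]
force: [-0.2, 0.4, 2.3]
finger_gap: 0.0373
```

```bash
python3 -m inch '[[0,0,0.15,0,0,0,0.4],[0,0,0.3,0,0,0,0.4],[0,0,0.4,0,0,0,0.4],[0,0,0.4,0,0,0,0.4]]'; python3 -m inch '[[0,0,0.15,0,0,0,0.4],[0,0,0.3,0,0,0,0.4],[0,0,0.4,0,0,0,0.4],[0,0,0.4,0,0,0,0.4]]'; python3 -m inch '[[0,0,0.1,0,0,0,0.4],[0,0,0.2,0,0,0,0.4],[0,0,0.2,0,0,0,0.4]]'
```

```text
t: 21.85
ee_pos: [0.5534, -0.0213, 0.0831]
tcp_rot: [-3.142, -0.0, 1.571]
force: [1.4, -0.3, 1.1]
finger_gap: 0.0372
t: 22.25
ee_pos: [0.5534, -0.0213, 0.0791]
tcp_rot: [-3.142, -0.0, 1.571]
force: [0.6, -0.5, 0.3]
finger_gap: 0.0373
t: 22.55
ee_pos: [0.5534, -0.0213, 0.0771]
tcp_rot: [3.142, -0.0, 1.571]
force: [1.2, 0.2, 2.2]
finger_gap: 0.0376
```

```bash
python3 -m inch '[[0,0,0.05,0,0,0,0.4],[0,0,0.1,0,0,0,0.4],[0,0,0.1,0,0,0,0.4]]'; python3 -m inch '[[0,0,0.05,0,0,0,0.4],[0,0,0.1,0,0,0,0.4],[0,0,0.1,0,0,0,0.4]]'
```

```text
t: 22.85
ee_pos: [0.5534, -0.0213, 0.0762]
tcp_rot: [3.142, 0.0, 1.571]
force: [0.8, -0.5, 3.2]
finger_gap: 0.0373
t: 23.15
ee_pos: [0.5534, -0.0213, 0.0752]
tcp_rot: [3.142, -0.0, 1.571]
force: [0.9, -0.2, 3.6]
finger_gap: 0.037
```

```bash
python3 -m inch '[[0,0,0.05,0,0,0,0.4],[0,0,0.05,0,0,0,0.4]]'; python3 -m inch '[[0,0,0.05,0,0,0,0.4],[0,0,0.05,0,0,0,0.4]]'
```

```text
t: 23.35
ee_pos: [0.5534, -0.0213, 0.0748]
tcp_rot: [3.142, -0.0, 1.571]
force: [1.4, 0.3, 3.9]
finger_gap: 0.0373
t: 23.55
ee_pos: [0.5535, -0.0213, 0.0747]
tcp_rot: [3.141, 0.0, 1.571]
force: [-0.4, 0.5, 7.3]
finger_gap: 0.0374
```

```bash
python3 -m inch '[[0,0,0.05,0,0,0,0.4],[0,0,0.05,0,0,0,0.4]]'; python3 -m inch '[[0,0,0.05,0,0,0,0.4],[0,0,0.05,0,0,0,0.4]]'
```

```text
t: 23.75
ee_pos: [0.5535, -0.0213, 0.0746]
tcp_rot: [3.141, 0.0, 1.571]
force: [-2.9, 0.3, 11.2]
finger_gap: 0.0369
t: 23.95
ee_pos: [0.5536, -0.0214, 0.0746]
tcp_rot: [3.14, 0.0, 1.571]
force: [-3.5, 1.0, 15.9]
finger_gap: 0.0374
```

```bash
python3 -m inch '[[0,0,-0.12,0,0,0,0.4],[0,0,-0.12,0,0,0,-0.3],[0,0,-0.12,0,0,0,-0.4],[0,0,-0.12,0,0,0,-0.4],[0,0,-0.12,0,0,0,-0.4],[0,0,-0.5,0,0,0,-0.4],[0,0,-2,0,0,0,-0.4],[0,0,-6,0,0,0,-0.4],[0,0,-10,0,0,0,-0.4],[-4,0,-12,0,0,0,-0.4],[-8,0,-12,0,0,0,-0.4],[-12,0,-12,0,0,0,-0.4]]'; python3 -m inch '[[-5,0,0,0,0,0,-0.4],[-9,0,0,0,0,0,-0.4],[-9,0,0,0,0,0,-0.4],[-9,0,0,0,0,0,-0.4]]'
python3 - <<'E'
from h import *
d=snap("side"); save(d,"end.png",(240,110,420,260),4.4)
s=snap("top"); P=cloud(s); u,v=proj(s,[.5526,-.0219,.086]).astype(int)
np.set_printoptions(linewidth=200); print((P[v-8:v+9,u-8:u+9,2]*1000).round(0).astype(int))
for n,p in(("tip",[.553,-.0215,.112]),("small top",[.553,-.0215,.086]),("bottom L",[.553,-.0215,.036])): print(n,(proj(d,p)-[240,110])*4.4)
g=d["pixels"]; u=int(round(proj(d,[.553,-.0215,.06])[0])); print(u,[tuple(map(int,g[v,u])) for v in range(164,200)])
for z,rr in((.086,.02),(.068,.025),(.052,.03),(.036,.03)): print(z,proj(d,[.553-.2*rr,-.0215+rr*.98,z])[1])
E
```

```text
t: 25.15
ee_pos: [0.5536, -0.1424, 0.1946]
tcp_rot: [3.14, 0.001, 1.572]
force: [0.1, 0.2, -0.1]
finger_gap: 0.0598
t: 25.55
ee_pos: [0.5531, -0.2322, 0.1931]
tcp_rot: [-3.141, -0.001, 1.569]
force: [0.2, 0.6, 0.3]
finger_gap: 0.06
[[                  26                   28                   32                   31                   52                   51                   47                   50                   53
                    53                   52                   50                   54                   24                   21                   22                   20]
 [                  33                   29                   49                   54                   51                   64                   69                   69                   72
                    70                   70                   70                   52                   52                   25                   26                   20]
 [                  30                   50                   54                   52                   72                   71                 
[... 5451 characters left out ...]
133, 69), (241, 168, 132), (223, 203, 189), (211, 210, 200), (189, 188, 180), (150, 147, 140), (136, 133, 126), (140, 136, 130), (142, 139, 130), (140, 135, 127), (147, 142, 134), (181, 172, 168), (217, 206, 204), (208, 197, 196), (167, 158, 158), (158, 149, 149), (161, 152, 152), (184, 173, 172), (218, 205, 203), (219, 206, 206), (179, 170, 168), (166, 155, 155), (177, 166, 166), (204, 192, 191), (213, 201, 200), (175, 166, 165), (161, 153, 152), (152, 144, 143), (116, 111, 110), (67, 65, 65), (68, 67, 66), (85, 83, 83), (77, 77, 76)]
0.086 180.67333531709352
0.068 186.47131288887573
0.052 191.68309376929403
0.036 195.8825394776701<stdin>:4: RuntimeWarning: invalid value encountered in cast
```

View pics/end.png

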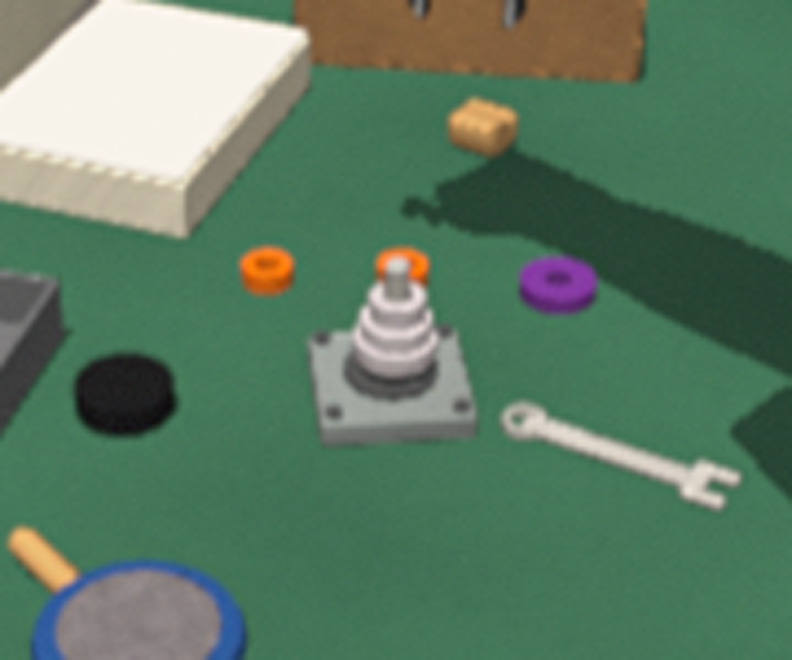

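All three rings are on the spindle around (397,330) in the crop. The depth map gives tops of about 52, 69 and 86 mm with the tip at 112, which is the home position. The robot is clear and the other things are unmoved.

```bash
python3 -c "
from station import r;print(r.finish_job())"
```

```text
the job is handed in; nothing more can be done
None
```

The three rings are on the spindle in the order asked: large, then middle, then small on top. The stack is pressed home, and I handed the job in at about 26 s, inside the 72 s limit.

- **Finding the spindle:** I estimated its position from the cameras. On the first ring I corrected about 1 mm by feel; the sideways force there was about 5 N.
- **Pressing home:** The follower slid down until the stack stopped dead. The push rose to 16 N with no further movement; this is the highest force in any reading, all taken at the end of each move.
- **Last checks:** The top camera's depth map put the ring tops at about 52, 69 and 86 mm and the tip at about 112 mm, with roughly 3 mm of noise. Fully home is 52, 68 and 86 mm. In the last side picture, the look-alikes and other items in view had not moved and the gripper was clear of the stack. The crop did not show the whole bench (tape roll, second boot), but I did not work there. No check failed or disagreed.

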